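Close a polished mount up in its carrier and park it

ROBOT

A 7-joint arm with a two-finger parallel gripper is mounted at the origin on a cart in front of the work surface, level with it; the furniture and walls round the work are solid. World frame = base frame: x ahead of the robot, y to its left, z up, the work surface at z = 0. Lengths are in m, angles in rad, forces in N, time in s.
With the tool pointing down it reaches from about 0.35 to 0.9 m from the base axis. Payload 8.1 kg.
Tool frame: the origin (TCP) lies midway between the tips of the shut fingers; the grasp point (between the pads) lies behind it (arm.tcp_to_grasp is the z of the grasp point in the tool frame, in m); z points along the fingers, y is the line along which they close (so a half turn about z gives the same grasp; the last joint's range is limited). The gripper opens to 92 mm and grips with 3 to 60 N. Pads are 19 mm wide; open, the fingers measure 130 mm over their backs; the gripper's body (75 mm by 190 mm) begins 47 mm behind the grasp point.
Start: joints at [-1.343, 0.434, 0.025, 1.573, -0.012, 1.134, -0.075], TCP at [0.203, 0.591, 0.227] pointing down, gripper open.
Joint ranges: [-2.62, 2.62], [-0.44, 2.09], [-1.27, 1.32], [0.08, 2.57], [-1.32, 4.46], [0.12, 2], [-2.74, 2.74]. Speed limits (rad/s): [2.22, 2.22, 3.01, 3.01, 3.14, 3.14, 3.14].

INTERFACE

Orientations are given as a rotation vector (axis times angle).
In Python, from cell import readout, vision, arm gives the robot as it stands.
- The arm moves only by the tool carry_out, never from a script. Its argument "increments" is one flat list of numbers, 6 for each row, row after row: the shift along the world's x, y, z in mm, then the turn, a rotation vector about the world's x, y, z in rad. In form: [tx, ty, tz, wx, wy, wz, tx, ty, tz, wx, wy, wz, ...]. A call has 1 to 20 rows; each row shifts and turns the commanded pose from where the row before left it; what a row does not reach is not made up. A row lasts 1/8 s, in which the tool goes at most 62.5 mm and 10.7 degrees, less where a joint would pass 70% of its speed; a pose out of reach is approached as far as the arm can. A call with a gripper value outside its range is refused whole. "grip" is the closure, from 0 (fully open) to 1 (shut), set as the call begins (left out, the last holds). The fingers move at their own pace and stop on an object; "newtons" is the grip in N (left out, the last holds). Time passes only in rows, so rows that do not move let the fingers close. It gives the time, the measured TCP pose, the force, the opening and the grip force at its end, in the units of the state.
- readout.observe(): the state, without advancing time (a new reading comes with each control period).
- vision.get_image(name): name is "side" or "top"; returns the picture (480x640x3 uint8, red, green, blue); there is no depth.
- vision.calibration(name): a dict with "fov_y" (degrees; the focal length in pixels is half the picture's height over the tangent of half this angle, whatever the lens; pixels are square), "cx", "cy" (the principal point, pixels), "k1" (the pictures are not rectified: a ray, as slopes to the right and down, at radius r is drawn at 1 + k1 r^2 times it, then the intrinsics apply), "pose" (4x4, takes a point from camera to world coordinates). Camera axes: x right, y up, looking along -z (the intrinsics and any distortion apply to the point x, -y, -z); pixel columns grow to the right and rows downward; lengths in m; the calibration is good to about 2 mm. A picture is of the moment at which its call begins. calibration takes no time and is no camera call.
- arm.sign_off(): hands the job in; it is judged then, once.
The state is a dict: "clock": time; "joints": joint angles; "dq": joint speeds; "joint_efforts": joint torques, N m; "position": TCP position; "ee_rot": TCP orientation; "force": force on the tool from outside, world axes, zero at the start; "ft_torque": the same for the moment, N m; "width": opening from 0.0 (shut) to 1.0 (fully open); "gripper_force": force on a finger pad.
Only numpy, scipy, OpenCV 4.12 (cv2) and the standard library are available. Lean on these libraries where they do the work, as an engineer would, in place of code of your own. Each camera call takes 0.05 s, during which the arm holds its last target. There are 200 camera calls.

TASK

Close up the large polished sample for transport: take the widest of the three round resin mounts out of the sloped wooden stand and set it gently, polished face up, in the shallow round nest of the metal carrier, put the aluminium cap over it and push the toggle clamp's handle fully down so that the clamp holds the cap shut. Only when it is clamped, slide the carrier along the desk, without lifting or tipping it, until its base plate lies squarely inside the four tape corners, with the clamp handle at the side nearer the robot. Do not drop the mount or the cap, and leave the two small mounts and the other things on the desk where they are.

Things in the scene. Friction and masses are not known exactly. Their poses are not given: they have to be found in the camera images.
- mount_large: The mount to be stored: dark cylindrical resin puck, 40 mm in diameter and 18 mm thick, polished sample in its upper face. Origin: centre of its underside; z axis: out of the polished face. At the start it lies in one of the stand's three nests (any of them), leaning with the board, 8 mm of its rim standing out of the board. 38 g.
- mount_small_1: Bystander: dark resin puck, 30 mm in diameter, 16 mm thick, in one of the stand's nests. Origin: centre of its underside. Leave it there.
- mount_small_2: Bystander: dark resin puck, 30 mm in diameter, 15 mm thick, in one of the stand's nests. Origin: centre of its underside. Leave it there.
- stand: Fixed pale wooden stand, 86 x 200 x 64 mm: at the left, its board tilted 35 degrees toward the middle of the desk, with three round nests in a row, 43 mm across, 10 mm deep, 65 mm apart along its y axis. Origin: on the desk under its middle; x to its back (uphill), z up. The middle nest's mouth is 43 mm above the desk. A mount comes out along the board's normal, (-sin 35, 0, cos 35) in this frame.
- carrier: Loose carrier, 0.8 kg: aluminium base plate 180 x 84 mm on rubber feet, its top 11 mm above the desk. Origin: on the desk under the plate's middle; x axis from the clamp handle to the nest; z up. Round nest boss, 54 mm across, top 17 mm above the desk, at x = +45 mm. Clamp post: block 48 mm long in x, 24 mm wide in y, 11 to 91 mm above the desk, centred at x = -42 mm.
- nest (a point): Centre of the nest's floor on the carrier, 11 mm above the desk: a round recess 47 mm across and 6 mm deep in the boss; the mount lies in it. The cap's skirt goes round the outside of the boss and rests on the plate.
- post (a point): Point in the carrier's clamp post, 60 mm above the desk, at x = -42 mm on the plate's middle line: once the clamp is closed the post (24 mm wide along the carrier's y) can be gripped here from above, to slide the carrier.
- cap: Loose cap: aluminium bell open below, 64 mm in outer diameter, 57 mm inside, 33 mm tall (29 mm inside), with a central round steel knob, 18 mm in diameter, from 33 to 53 mm above its lower rim. Origin: centre of its lower rim; z up. 100 g. It starts mouth down on the desk. Seated on the carrier, its lower rim rests on the plate's top.
- clamp_handle (a joint): How far the clamp handle is pushed down, rad: 0 raised, as at the start (open, 0.97 rad above level); 0.97 level, linkage at dead centre; 1.0 stop (locked). Pin along the carrier's y at x = -59 mm, 83 mm up; the handle points from it to the carrier's -x side; black grip 26 to 80 mm from the pin, 16 mm wide, 12 mm thick. About 1 N at the grip moves it, a few N at the end; stays where left.
- handle_grip (a point): Point on the upper side of the handle's black grip, 60 mm from its pin and 6 mm above its middle line. Moves with the handle.
- clamp_arm: Clamp's steel arm with a black rubber foot 70 mm from its pin. Origin: its pin, along the carrier's y at x = -25 mm, 74 mm above the desk. A toggle linkage ties it to the handle: handle up, the arm stands upright between nest and handle, up to 150 mm above the desk; handle down, it is level and its foot presses the top of the cap's knob.
- marks: Four L-shaped corners of pale tape on the desk, flat. Origin: their middle; x axis pointing away from the robot. They mark a rectangle 200 mm (x) by 104 mm (y): the carrier's base plate belongs in it, its x axis along the marks' x axis (nest to the back, handle to the front), with about 10 mm to spare all round.
- tweezers: Bystander: steel tweezers lying flat, 118 mm long. Leave them.
- loupe: Bystander: black eyepiece loupe, 38 mm across, 34 mm high. Leave it.
Not all that is in view belongs to the job. Several things have the shape of the cap; the one meant has the colours described above.

How it is judged:
On the way, in this order (a step that is already met when the one before it is completed fails the run):
1. the large mount lies flat in the carrier's nest, polished face up (horizontal distance between mount_large and nest below 0.006 m and z of mount_large in the frame of carrier between 0.0085 and 0.0135 m and angle between mount_large's own z axis and vertical below 0.12 rad), for 0.2 s.
2. the cap stands over it, seated on the plate (all of step 1 and horizontal distance between cap and nest below 0.004 m and z of cap in the frame of carrier between 0.0085 and 0.0135 m and angle between cap's own z axis and vertical below 0.07 rad), for 0.2 s.
3. the clamp handle is fully down and the arm presses on the cap (all of step 2 and value of joint clamp_handle above 0.92 rad and contact force between clamp_arm and cap above 0.5 N), for 0.2 s.
At the end, for the whole second after the job is handed in: Mount face up in the nest (6 mm of centre, tilt under 0.12 rad), cap seated over it (4 mm of centre, 2.5 mm of the plate), handle past 0.92 rad with the arm pressing the cap; carrier flat at rest within 15 mm (x, y) and 0.14 rad of the marks, handle to the robot (all of step 3 and x of carrier in the frame of marks between -0.015 and 0.015 m and y of carrier in the frame of marks between -0.015 and 0.015 m and angle between the x axis of carrier and the x axis of marks, either way round below 0.14 rad and x of nest in the frame of marks above 0 m and height (world z) of carrier below 0.004 m and angle between carrier's own z axis and vertical below 0.05 rad and linear speed of each of carrier, cap below 0.01 m/s); the robot touches nothing.
It fails at once if the carrier is moved more than 50 mm before its clamp is closed (distance of carrier from where it was at the start of the episode above 0.05 m and value of joint clamp_handle below 0.8 rad).
It fails at once if the carrier is lifted more than 8 mm off the desk or tipped more than 0.12 rad (height (world z) of carrier above 0.008 m or angle between carrier's own z axis and vertical above 0.12 rad).
It fails at once if the mount or the cap is dropped (moves faster than 0.6 m/s unheld) ((linear speed of mount_large above 0.6 m/s and contact force between the fingers and mount_large below 0.05 N) or (linear speed of cap above 0.6 m/s and contact force between the fingers and cap below 0.05 N)).
It fails at once if a small mount or another thing on the desk is moved more than 20 mm (distance of any of mount_small_1, mount_small_2, tweezers, loupe from where it was at the start of the episode above 0.02 m).
It also fails if it takes over 72 s, if anything falls off the work surface, if the arm or the gripper's body presses on something with over 40 N, if the wrist force passes 120 N, or if a joint passes its speed limit or range.

## Working session

There is one attempt and no reset: what is moved stays moved. The work goes in short steps, Python scripts to look and compute and a tool call to move; the robot and the scene stay as the last step left them, time stands still between calls to the robot, and variables do not carry over. Pictures are saved under pics/ and viewed, at most 13 in all, crops included, and the job is handed in when it is done.

Besides the shell and the picture viewer there is one more tool, called after "Request:" as name(argument=value, ...) on one line, values as JSON. carry_out: Moves the arm, as the interface text tells. Its arguments: {"type":"object","properties":{"increments":{"type":"array","items":{"type":"number"}},"grip":{"type":"number"},"newtons":{"type":"number"}},"required":["increments"]}

```bash
mkdir -p pics; cat > h.py <<'E'
import numpy as np, cv2
from cell import readout, vision, arm
def cal(n):
    c=vision.calibration(n); f=240/np.tan(np.radians(c["fov_y"])/2)
    K=np.array([[f,0,c["cx"]],[0,f,c["cy"]],[0,0,1.]]); return K,np.array([c["k1"],0,0,0.]),np.array(c["pose"])
def ray(n,uv):
    K,d,P=cal(n)
    # k1 model: forward distortion (1+k1 r^2)
    x=cv2.undistortPoints(np.array(uv,float).reshape(-1,1,2),K,d).reshape(-1,2)
    v=np.c_[x[:,0],-x[:,1],-np.ones(len(x))]@P[:3,:3].T
    return P[:3,3],v
def onz(n,uv,z):
    o,v=ray(n,uv); t=(z-o[2])/v[:,2]; return o+v*t[:,None]
def proj(n,p):
    K,d,P=cal(n); q=(np.atleast_2d(p)-P[:3,3])@P[:3,:3]
    return cv2.projectPoints(np.c_[q[:,0],-q[:,1],-q[:,2]].astype(float),np.zeros(3),np.zeros(3),K,d)[0].reshape(-1,2)
def tri(a,b):
    o1,v1=ray("side",a);o2,v2=ray("top",b);v1=v1[0];v2=v2[0]
    s=np.linalg.lstsq(np.c_[v1,-v2],o2-o1,rcond=None)[0]
    p,q=o1+s[0]*v1,o2+s[1]*v2; return (p+q)/2,np.linalg.norm(p-q)
def shot(n,name):
    im=vision.get_image(n)[:,:,::-1].copy(); cv2.imwrite(f"pics/{name}.png",im); return im
E
python3 - <<'E'
from h import *
np.set_printoptions(precision=3,suppress=True)
for n in("side","top"):
    shot(n,n+"0"); print(n,cal(n))
s=readout.observe(); print(s, arm.tcp_to_grasp)
E
```

```text
side (array([[453.649,   0.   , 319.007],
       [  0.   , 453.649, 238.753],
       [  0.   ,   0.   ,   1.   ]]), array([-0.064,  0.   ,  0.   ,  0.   ]), array([[-0.999,  0.036, -0.028,  0.504],
       [-0.045, -0.658,  0.752,  0.755],
       [ 0.008,  0.752,  0.659,  0.74 ],
       [ 0.   ,  0.   ,  0.   ,  1.   ]]))
top (array([[516.602,   0.   , 318.41 ],
       [  0.   , 516.602, 238.756],
       [  0.   ,   0.   ,   1.   ]]), array([-0.104,  0.   ,  0.   ,  0.   ]), array([[ 0.012,  0.983, -0.182,  0.32 ],
       [-1.   ,  0.008, -0.022, -0.005],
       [-0.02 ,  0.182,  0.983,  1.156],
       [ 0.   ,  0.   ,  0.   ,  1.   ]]))
{'clock': 0.1, 'joints': array([-1.343,  0.435,  0.025,  1.574, -0.012,  1.134, -0.075]), 'dq': array([ 0.   ,  0.   , -0.   , -0.003,  0.001, -0.   ,  0.001]), 'joint_efforts': array([  0.003, -66.913,   0.988, -31.514,  -0.061,   0.038,   0.   ]), 'position': array([0.203, 0.591, 0.226]), 'ee_rot': array([-0.517, -3.099,  0.002]), 'force': array([-0.236,  0.196, -0.465]), 'ft_torque': array([-0.053,  0.001, -0.019]), 'gripper_force': 0.0, 'width': 1.001912916604667} -0.0188
```

View pics/side0.png

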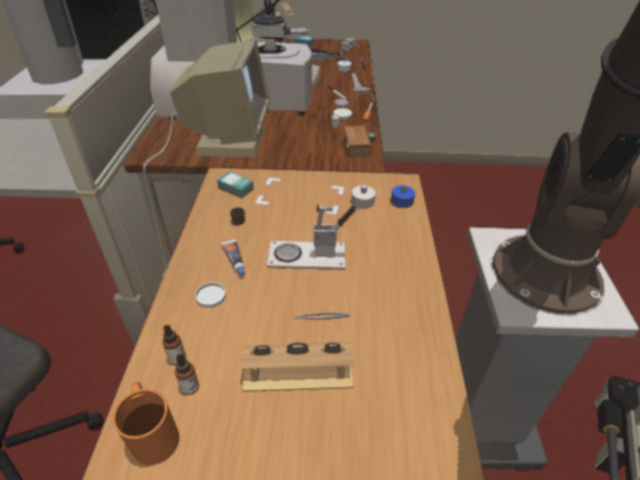

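View pics/top0.png

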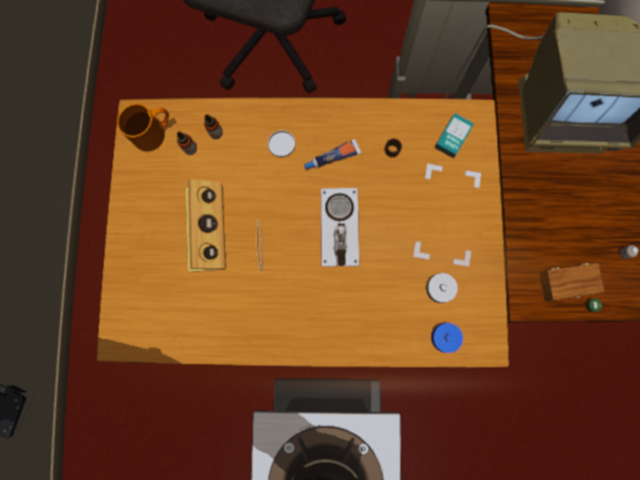

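The side view shows the stand with three mounts near (262,350), (297,348) and (333,348), the carrier at (307,250), the tape corners around (300,195), the grey cap at (363,197) and a blue one at (403,196). In the top view the stand is at (207,225), the carrier at (340,227), the marks around (448,217), the tweezers at (260,245) and the loupe at (393,147).

The cap-shaped things in the top view are grey-white at (442,288) and blue at (447,338). The dish at (281,144) is flat. I'll confirm the cap and the widest mount in one enlarged crop.

```bash
python3 - <<'E'
from h import *
t=cv2.imread("pics/top0.png");s=cv2.imread("pics/side0.png")
r=lambda im,u,v,w,h:cv2.resize(im[v:v+h,u:u+w],(400,300),interpolation=cv2.INTER_CUBIC)
cv2.imwrite("pics/crop1.png",np.vstack([np.hstack([r(t,150,175,120,100*9//10),r(t,400,262,100,100*3//4+20)]),np.hstack([r(s,230,320,140,105-25),r(s,340,170,90,68)])]))
E
```

```text
(no output)
```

View pics/crop1.png

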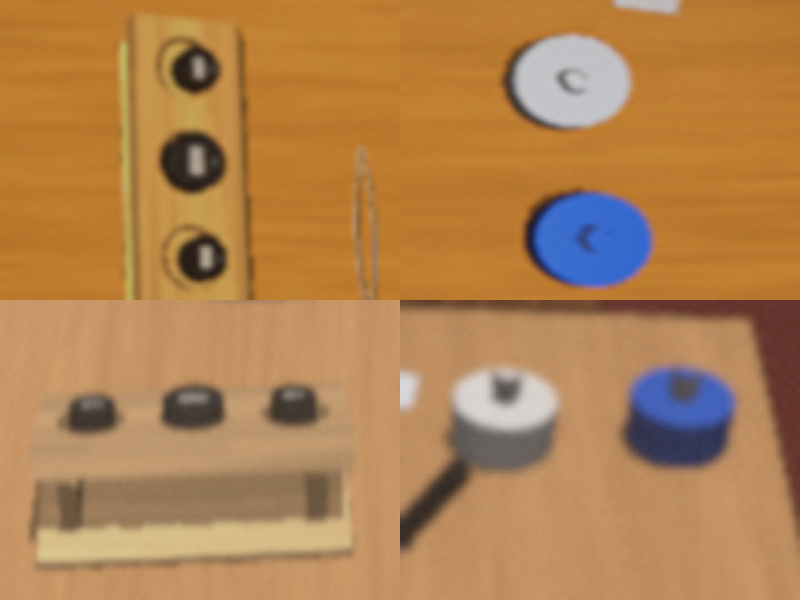

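The crop shows the middle mount is clearly the widest, at top (207,224) and side (297,348). The grey-white cap at top (442,288) fits aluminium with a steel knob, and the blue one at (447,338) is a decoy. Now I'll measure positions.

```bash
cat > m.py <<'E'
from h import *
np.set_printoptions(precision=1,suppress=True)
U=8
def up(im): return cv2.GaussianBlur(cv2.resize(im,None,fx=U,fy=U,interpolation=cv2.INTER_CUBIC),(0,0),U/3)
def cnts(mask,off,amin):
    cs=cv2.findContours(mask.astype(np.uint8),cv2.RETR_EXTERNAL,cv2.CHAIN_APPROX_NONE)[0]
    return [ (c.reshape(-1,2)+.5)/U-.5+np.array(off) for c in cs if cv2.contourArea(c)>amin*U*U]
def roi(im,u,v,w,h): return up(im[v:v+h,u:u+w])
E
python3 - <<'E'
from m import *
t=cv2.imread("pics/top0.png");s=cv2.imread("pics/side0.png")
def hs(im): return cv2.cvtColor(im,cv2.COLOR_BGR2HSV).astype(int)
def rep(tag,n,cs,z):
    for c in cs:
        w=onz(n,c,z)*1000; r=cv2.minAreaRect(w[:,:2].astype(np.float32)); b=c.min(0),c.max(0)
        print(tag,"px",b[0],b[1],"rect c",np.array(r[0]),"size",np.array(r[1]),"ang %.1f"%r[2],"bbox x",w[:,0].min(),w[:,0].max(),"y",w[:,1].min(),w[:,1].max())
# mounts top
a=hs(roi(t,185,180,45,95)); rep("mount","top",cnts(a[...,2]<75,(185,180),20),.0496)
a=hs(roi(s,240,335,115,30)); rep("mountS","side",cnts(a[...,2]<75,(240,335),20),.0496)
# stand
a=hs(roi(t,175,170,65,110)); rep("stand","top",cnts((a[...,2]>150)&(a[...,1]<190),(175,170),100),.043)
# cap
a=hs(roi(t,420,265,45,45)); rep("cap","top",cnts((a[...,1]<70)&(a[...,2]>100),(420,265),50),.033)
a=hs(roi(s,345,175,40,40)); rep("capS","side",cnts((a[...,1]<70)&(a[...,2]>150),(345,175),50),.033)
# carrier plate
a=hs(roi(t,310,175,60,100)); rep("plate","top",cnts(a[...,1]<90,(310,175),300),.011)
# marks
a=hs(roi(t,405,155,90,120)); rep("marks","top",cnts((a[...,1]<90)&(a[...,2]>140),(405,155),10),.0)
E
```

```text
mount px [203.7 245.6] [216.4 258.3] rect c [492.8 255.7] size [26.9 28.7] ang 27.6 bbox x 479.5647930692358 507.8629557233574 y 241.72970586254002 270.25763639218826
mount px [198.3 214.9] [215.9 231.6] rect c [558.5 265.8] size [38.6 37.7] ang 29.6 bbox x 539.0593152718186 576.6973945918448 y 245.87780755171397 285.85016828945186
mount px [201.8 188.9] [214.1 201.7] rect c [620.7 267.1] size [27.7 27.5] ang 35.4 bbox x 607.0078014636191 636.5051158003425 y 253.40307049170747 281.4192685767225
mountS px [254.8 347.6] [268.7 353.4] rect c [622.7 278.5] size [25.1 12.1] ang 6.4 bbox x 609.9166475734689 635.1795747198379 y 271.3750145415511 285.04032668741155
mountS px [287.8 345.1] [306.3 352.4] rect c [559.2 271.2] size [33.5 15.8] ang 4.2 bbox x 542.3786505600301 575.9737072494339 y 262.29856818657936 279.2360110964236
mountS px [325.3 344.8] [339.1 351.6] rect c [495.6 266.7] size [25.  14.5] ang 1.2 bbox x 483.09742313281885 508.06293618254597 y 259.27649366268275 273.99423451162914
stand px [182.6 169.6] [239.4 274.9] rect c [563.7 258.3] size [237.6 128.3] ang 2.9 bbox x 443.514
[... 722 characters left out ...]
8 -243.65981803657425
marks px [453.1 249.9] [470.6 265.8] rect c [ 494.5 -305.4] size [37.1 36.7] ang 80.4 bbox x 474.504069266074 510.91131126336586 y -325.90061448758945 -284.81974523337794
marks px [412.9 241.1] [429.3 258.9] rect c [ 510.1 -214.5] size [37.2 37.3] ang 80.6 bbox x 489.6196660024563 530.5448822447106 y -231.20217572806033 -193.9594801978729
marks px [464.7 170.1] [480.7 187.3] rect c [ 680.  -337.2] size [37.9 37.9] ang 80.0 bbox x 658.9611503212544 700.7507608185019 y -358.40613145915955 -320.3314924321375
marks px [424.6 163.2] [441.9 178.6] rect c [ 695.5 -246.4] size [38. 38.] ang 80.2 bbox x 678.8064807553453 716.4865390211681 y -267.2269627977888 -225.51558160789074
```

Request:
carry_out(increments=[25.6,-26.4,-5,0,0,0.14,25.6,-26.4,-5,0,0,0.14,25.6,-26.4,-5,0,0,0.14,25.6,-26.4,-5,0,0,0,25.6,-26.4,-5,0,0,0,25.6,-26.4,-5,0.122,0.011,0,25.6,-26.4,-5,0.122,0.011,0,25.6,-26.4,-5,0.122,0.011,0,25.6,-26.4,-5,0.122,0.011,0,25.6,-26.4,-5,0.122,0.011,0,25.6,-26.4,-5,0,0,0,25.6,-26.4,-5,0,0,0,25.6,-26.4,-5,0,0,0,25.6,-26.4,-5,0,0,0,0,0,0,0,0,0], grip=0.35, newtons=12)

```text
clock: 1.98
position: [0.5597, 0.222, 0.1557]
ee_rot: [0.127, -2.974, -0.91]
force: [0.2, 1.6, -0.6]
width: 0.65
gripper_force: 0.0
```

```bash
cat >> m.py <<'E'
from scipy.spatial.transform import Rotation as Ro
def goal(p,yaw,tilt=0):
    """distance to tool pose at p (mm), closing axis at heading yaw (deg, from +x), tilted back about the row axis"""
    s=readout.observe(); y=np.radians(yaw); R=Ro.from_rotvec(s["ee_rot"])
    u=np.array([np.cos(y),np.sin(y),0]); z=np.array([0,0,-1.]); x=np.cross(u,z)
    T=Ro.from_rotvec(np.radians(tilt)*x)*Ro.from_matrix(np.c_[x,u,z])
    np.set_printoptions(precision=4,suppress=True)
    print("t",round(s["clock"],2),"pos",s["position"]*1000,"d mm",np.array(p)-s["position"]*1000,"turn",(T*R.inv()).as_rotvec(),"F",s["force"],"w mm",s["width"]*92,"gf",s["gripper_force"])
E
python3 - <<'E'
from m import *
n=np.array([.051,-.571,.819]); g=np.array([558.1,268.1,43.1])
goal(g+60*n,95.1,35)
E
```

```text
t 1.98 pos [559.7037 221.9987 155.7055] d mm [  1.4563  11.8413 -63.4655] turn [-1.2    -0.1086  0.0045] F [ 0.1881  1.6432 -0.5797] w mm 59.82026020655178 gf 0.0
```

Request:
carry_out(increments=[0.5,4,-21,0.022,0.002,0,0.5,4,-21,0,0,0,0.5,4,-21.5,0,0,0,0,0,0,0,0,0,-0.5,5.7,-8.2,0,0,0,-0.5,5.7,-8.2,0,0,0,-0.5,5.7,-8.2,0,0,0,-0.5,5.7,-8.2,0,0,0,0,0,0,0,0,0])

```text
clock: 3.1
position: [0.5562, 0.2606, 0.06]
ee_rot: [0.134, -2.959, -0.945]
force: [0.3, -0.0, -0.9]
width: 0.648
gripper_force: 0.0
```

```bash
python3 - <<'E'
from m import *
goal([558.1,268.1,43.1],95.1,-35)
s=shot("side","side1");t=shot("top","top1")
r=lambda im,u,v,w,h:cv2.resize(im[v:v+h,u:u+w],(400,400),interpolation=cv2.INTER_CUBIC)
cv2.imwrite("pics/crop2.png",np.hstack([r(s,240,290,120,120),r(t,160,170,110,110)]))
print(proj("side",[.5581,.2681,.0431]),proj("top",[.5581,.2681,.0431]))
E
```

```text
t 3.1 pos [556.2102 260.6415  59.979 ] d mm [  1.8898   7.4585 -16.879 ] turn [-0.007  -0.0053 -0.0033] F [ 0.2666 -0.0368 -0.9406] w mm 59.6387547725544 gf 0.0
[[297.9176 349.5076]] [[206.8333 223.7408]]
```

View pics/crop2.png

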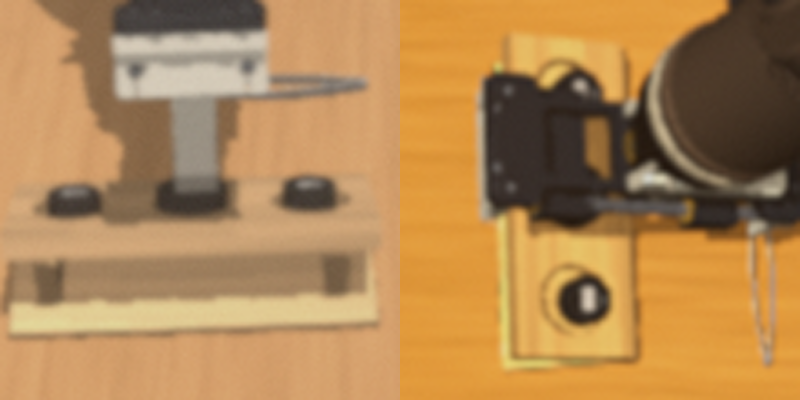

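The finger sits centred on the middle mount in x (side crop, column 195 against 192). I'll go down the rest of the way.

Request:
carry_out(increments=[0.6,2.5,-5.5,0,0,0,0.6,2.5,-5.5,0,0,0,0.6,2.3,-4.5,0,0,0,0,0,0,0,0,0,0,0,0,0,0,0])

```text
clock: 3.82
position: [0.5588, 0.2673, 0.0451]
ee_rot: [0.134, -2.961, -0.945]
force: [0.8, 0.0, -0.2]
width: 0.651
gripper_force: 0.0
```

```bash
python3 - <<'E'
from m import *
goal([558.1,268.1,43.1],95.1,-35)
E
```

```text
t 3.83 pos [558.7523 267.3034  45.1472] d mm [-0.6523  0.7966 -2.0472] turn [-0.0067 -0.004  -0.0023] F [ 0.7953  0.0264 -0.1733] w mm 59.9155603936985 gf 0.0
```

Request:
carry_out(increments=[-0.5,0.7,-1.6,0,0,0,0,0,0,0,0,0])

```text
clock: 4.08
position: [0.5581, 0.268, 0.0435]
ee_rot: [0.134, -2.961, -0.945]
force: [0.6, 0.3, 0.4]
width: 0.651
gripper_force: 0.0
```

Request:
carry_out(increments=[0,0,0,0,0,0,0,0,0,0,0,0,0,0,0,0,0,0,0,0,0,0,0,0,0,0,0,0,0,0], grip=0.7, newtons=12)

```text
clock: 4.7
position: [0.5583, 0.268, 0.0436]
ee_rot: [0.134, -2.961, -0.945]
force: [-0.5, -0.0, 1.4]
width: 0.427
gripper_force: 12.0
```

Request:
carry_out(increments=[0.3,-2.9,4.1,0,0,0,0.5,-5.7,8.2,0,0,0,0.5,-5.7,8.2,0,0,0,0.5,-5.7,8.2,0,0,0,0.5,-5.7,8.2,0,0,0,0.5,-8,12,0,0,0,0.5,-8,12,0,0,0,0,0,15,0,0,0,0,0,0,0,0,0])

```text
clock: 5.82
position: [0.5623, 0.2267, 0.1211]
ee_rot: [0.135, -2.963, -0.946]
force: [-0.4, -0.3, -0.9]
width: 0.429
gripper_force: 12.0
```

```bash
python3 - <<'E'
from m import *
goal([606.4,-26,100],91.1,0)
s=shot("side","side2");t=shot("top","top2")
r=lambda im,u,v,w,h:cv2.resize(im[v:v+h,u:u+w],(400,400),interpolation=cv2.INTER_CUBIC)
cv2.imwrite("pics/crop3.png",np.hstack([r(s,235,250,130,130),r(t,160,170,110,110)]))
E
```

```text
t 5.83 pos [562.275  226.7329 121.0875] d mm [  44.125  -252.7329  -21.0875] turn [-0.6173 -0.035  -0.0698] F [-0.4098 -0.2634 -0.8758] w mm 39.4602463835203 gf 11.998869180679321
```

View pics/crop3.png

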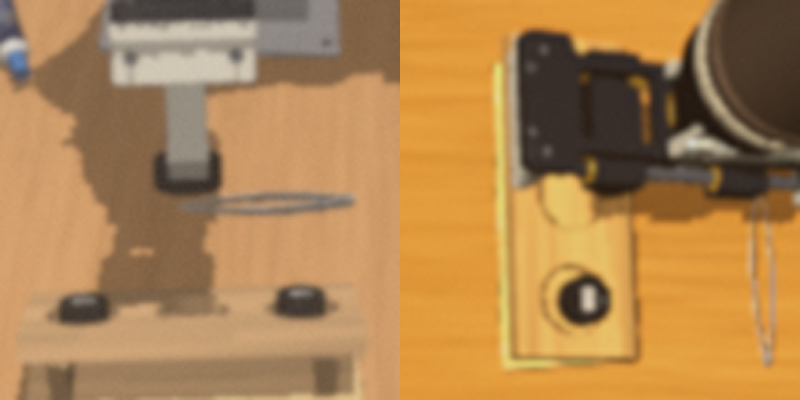

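Request:
carry_out(increments=[14.7,-10,0,0,0,0,14.7,-20,0,-0.1,-0.006,-0.012,14.7,-27,0,-0.103,-0.006,-0.012,0,-30,0,-0.103,-0.006,-0.012,0,-30,0,-0.103,-0.006,-0.012,0,-30,0,-0.103,-0.006,-0.012,0,-30,0,-0.103,-0.006,-0.01,0,-30,0,0,0,0,0,-25,0,0,0,0,0,-20,0,0,0,0,0,0,0,0,0,0])

```text
clock: 7.3
position: [0.6058, -0.0281, 0.1192]
ee_rot: [0.023, -3.141, -0.001]
force: [-0.3, 0.6, 0.1]
width: 0.43
gripper_force: 12.0
```

```bash
python3 - <<'E'
from m import *
goal([606.4,-26,60],91.1,0)
E
```

```text
t 7.3 pos [605.8035 -28.0712 119.2257] d mm [  0.5965   2.0712 -59.2257] turn [-0.0009 -0.0007  0.0046] F [-0.2832  0.6497  0.0732] w mm 39.54693732943811 gf 11.998578608036041
```

Request:
carry_out(increments=[0.2,0.7,-20,0,0,0,0.2,0.7,-20,0,0,0,0.2,0.7,-20,0,0,0,0,0,-19,0,0,0,0,0,0,0,0,0,0,0,0,0,0,0])

```text
clock: 8.05
position: [0.6067, -0.0234, 0.0409]
ee_rot: [-0.028, 3.141, 0.003]
force: [0.2, -0.1, -0.2]
width: 0.43
gripper_force: 12.0
```

```bash
python3 - <<'E'
from m import *
goal([606.4,-26,22],91.1,0)
s=shot("side","side3");t=shot("top","top3")
r=lambda im,u,v,w,h:cv2.resize(im[v:v+h,u:u+w],(400,400),interpolation=cv2.INTER_CUBIC)
cv2.imwrite("pics/crop4.png",np.hstack([r(s,250,190,100,100),r(t,290,160,100,100)]))
# boss in initial pictures: nest circle
for n,f,(u,v,w,h) in(("side","pics/side0.png",(268,238,40,30)),("top","pics/top0.png",(322,190,34,34))):
    g=cv2.cvtColor(roi(cv2.imread(f),u,v,w,h),cv2.COLOR_BGR2GRAY)
    for th in (90,110,130,150):
        for c in cnts((g<th),(u,v),40):
            p=onz(n,c,.017)*1000; b,a=p.min(0),p.max(0); print(n,th,c.min(0),c.max(0),"ctr",(b+a)[:2]/2,"size",(a-b)[:2])
E
```

```text
t 8.05 pos [606.6541 -23.4197  40.9081] d mm [ -0.2541  -2.5803 -18.9081] turn [-0.0021  0.0002  0.0011] F [ 0.2118 -0.052  -0.166 ] w mm 39.57228075863102 gf 11.998710483312607
side 110 [274.3125 248.1875] [300.5625 261.5625] ctr [605.8422 -11.375 ] size [61.4444 46.5492]
side 130 [267.5625 265.6875] [307.4375 267.4375] ctr [601.3813  29.7842] size [90.5724  7.2478]
side 130 [273.9375 244.0625] [301.0625 261.9375] ctr [605.9333 -17.2879] size [63.7034 61.0443]
side 150 [267.5625 265.0625] [307.4375 267.4375] ctr [601.5115  28.9826] size [90.833   8.8511]
side 150 [273.4375 243.3125] [301.4375 262.3125] ctr [605.9818 -18.0476] size [65.7396 65.0743]
top 90 [325.1875 193.4375] [352.8125 220.4375] ctr [604.894 -25.788] size [63.1051 62.6913]
top 110 [324.9375 193.0625] [353.1875 220.8125] ctr [604.9017 -25.9215] size [64.8534 64.1204]
top 130 [324.6875 192.6875] [353.5625 221.1875] ctr [604.9085 -26.0573] size [66.6038 65.5384]
top 150 [324.4375 192.3125] [353.8125 223.4375] ctr [602.747  -26.0548] size [72.6954 66.691 ]
```

View pics/crop4.png

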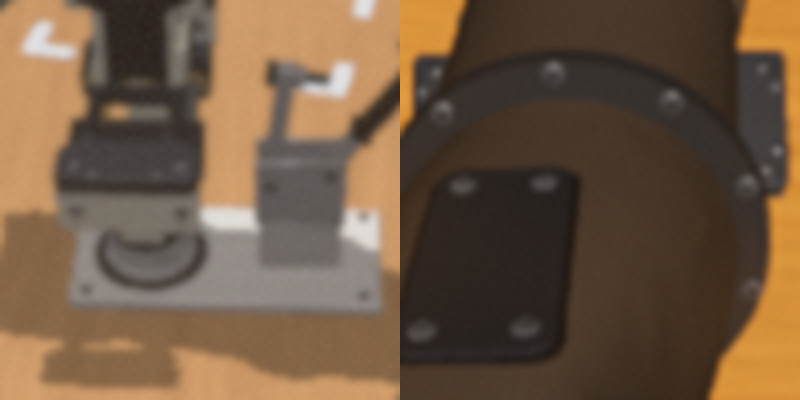

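The gripper body hides the mount, but the width still reads 39.6 mm, so it is held. The ring (64 mm, lying on the plate) gives the nest at (606.2, -26.0), which matches the plate estimate.

Request:
carry_out(increments=[-0.4,-2.6,0,0,0,0,0,0,0,0,0,0,0,0,-6,0,0,0,0,0,-5,0,0,0,0,0,-3,0,0,0,0,0,-1.5,0,0,0,0,0,-1,0,0,0,0,0,0,0,0,0])

```text
clock: 9.15
position: [0.6059, -0.0262, 0.024]
ee_rot: [0.028, -3.141, -0.003]
force: [0.6, 0.3, -0.6]
width: 0.428
gripper_force: 12.0
```

```bash
python3 - <<'E'
from m import *
goal([606.2,-26,22],91.1,0)
E
```

```text
t 9.15 pos [605.8894 -26.1586  23.979 ] d mm [ 0.3106  0.1586 -1.979 ] turn [-0.002  -0.0002  0.0012] F [ 0.5812  0.3481 -0.5713] w mm 39.40580933115867 gf 11.998746693134308
```

Request:
carry_out(increments=[0,0,-0.8,0,0,0,0,0,0,0,0,0])

```text
clock: 9.4
position: [0.6059, -0.0262, 0.0232]
ee_rot: [0.028, -3.141, -0.003]
force: [0.4, 0.2, -0.8]
width: 0.427
gripper_force: 12.0
```

Request:
carry_out(increments=[0,0,-0.8,0,0,0,0,0,0,0,0,0])

```text
clock: 9.65
position: [0.6058, -0.0262, 0.0223]
ee_rot: [0.028, -3.141, -0.003]
force: [-0.4, -0.2, 0.7]
width: 0.432
gripper_force: 12.0
```

Request:
carry_out(increments=[0,0,-0.8,0,0,0,0,0,0,0,0,0])

```text
clock: 9.9
position: [0.606, -0.0262, 0.0219]
ee_rot: [-0.028, 3.141, 0.003]
force: [-1.3, -0.4, 3.8]
width: 0.43
gripper_force: 12.0
```

Contact comes at z≈22 mm, as predicted for a seated mount. I'll release and rise.

Request:
carry_out(increments=[0,0,0.3,0,0,0,0,0,0,0,0,0,0,0,0,0,0,0,0,0,10,0,0,0,0,0,25,0,0,0,0,0,35,0,0,0,0,0,35,0,0,0,0,-25,20,0,0,0,0,-40,0,0,0,0,0,-40,0,0,0,0,-15,-40,0,0,0,0,-30,-40,0,0,0,0,-35,-35,0,0,0,0,-35,0,0,0,0,0,-35,0,0,0,0,0,0,0,0,0,0,0], grip=0.35)

```text
clock: 11.9
position: [0.4533, -0.2467, 0.1476]
ee_rot: [0.024, -3.141, -0.004]
force: [0.7, -1.0, 0.7]
width: 0.65
gripper_force: 0.0
```

```bash
python3 - <<'E'
from m import *
goal([423,-251.3,120],91.1,0)
s=shot("side","side4");t=shot("top","top4")
r=lambda im,u,v,w,h:cv2.resize(im[v:v+h,u:u+w],(400,400),interpolation=cv2.INTER_CUBIC)
cv2.imwrite("pics/crop5.png",np.hstack([r(s,250,190,100,100),r(t,290,175,100,100)]))
a=cv2.cvtColor(roi(t,322,190,34,34),cv2.COLOR_BGR2GRAY)
for th in(45,60,75,90):
  for c in cnts(a<th,(322,190),30):
    p=onz("top",c,.029)*1000; b,e=p.min(0),p.max(0); print(th,c.min(0),c.max(0),"ctr",(b+e)[:2]/2,"size",(e-b)[:2])
E
```

```text
t 11.9 pos [ 453.3031 -246.6906  147.5831] d mm [-30.3031  -4.6094 -27.5831] turn [-0.0024 -0.0009  0.0039] F [ 0.6562 -1.0385  0.6721] w mm 59.797693974696905 gf 0.0
60 [331.9375 197.6875] [346.5625 213.6875] ctr [604.6669 -26.1485] size [37.04   32.8029]
75 [331.3125 196.9375] [347.8125 214.0625] ctr [605.1083 -26.8311] size [39.6548 37.0592]
75 [325.6875 194.3125] [352.4375 219.8125] ctr [601.5871 -25.6997] size [58.9929 60.0799]
90 [325.4375 193.6875] [352.6875 220.1875] ctr [601.8805 -25.6987] size [61.2827 61.2069]
```

View pics/crop5.png

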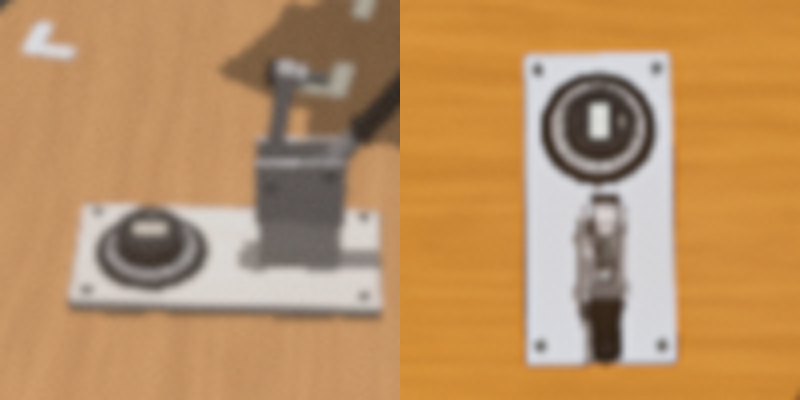

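The mount lies flat and concentric in the nest, at top crop (600,125) and side crop (150,240). Next is the cap: I'll square it to the tool by a light pinch along x, then grip along y.

```bash
python3 - <<'E'
from m import *
print(readout.observe()["joints"])
E
```

```text
[ 0.2  0.4  0.3  1.9 -0.1  0.9  2.1]
```

Request:
carry_out(increments=[-3,-0.5,-5,0,0,-0.157,-3,-0.5,-5,0,0,-0.157,-3,-0.5,-5,0,0,-0.157,-3,-0.5,-5,0,0,-0.157,-3,-0.5,-5,0,0,-0.157,-3,-0.5,-5,0,0,-0.157,-3,-0.5,-10,0,0,-0.157,-3,-0.5,-12,0,0,-0.157,-3,-0.5,-12,0,0,-0.157,-3,-0.5,-13,0,0,-0.157,0,0,0,0,0,0], grip=0.4, newtons=3)

```text
clock: 13.38
position: [0.4265, -0.2508, 0.0693]
ee_rot: [2.198, 2.244, 0.001]
force: [-0.9, 0.3, 0.1]
width: 0.602
gripper_force: 0.0
```

```bash
python3 - <<'E'
from m import *
goal([423,-251.3,35.5],1.1,0)
E
```

```text
t 13.38 pos [ 426.4753 -250.764    69.2605] d mm [ -3.4753  -0.536  -33.7605] turn [-0.0001  0.0007 -0.0019] F [-0.8909  0.3412  0.0501] w mm 55.38763105855799 gf 0.0
```

Request:
carry_out(increments=[-2,-0.5,-10,0,0,0,-1.5,0,-12,0,0,0,0,0,-8,0,0,0,0,0,-2.5,0,0,0,0,0,0,0,0,0])

```text
clock: 14.0
position: [0.4223, -0.2518, 0.0372]
ee_rot: [2.2, 2.241, 0.002]
force: [0.0, 0.1, -0.1]
width: 0.603
gripper_force: 0.0
```

Request:
carry_out(increments=[0,0,0,0,0,0,0,0,0,0,0,0,0,0,0,0,0,0,0,0,0,0,0,0,0,0,0,0,0,0,0,0,0,0,0,0], grip=0.85, newtons=3)

```text
clock: 14.75
position: [0.4224, -0.2516, 0.0374]
ee_rot: [2.199, 2.241, 0.003]
force: [-0.3, -0.6, 1.1]
width: 0.195
gripper_force: 3.0
```

```bash
python3 - <<'E'
from m import *
goal([423,-251.3,35.5],1.1,0)
E
```

```text
t 14.75 pos [ 422.3984 -251.6256   37.4022] d mm [ 0.6016  0.3256 -1.9022] turn [-0.0004  0.0021  0.0003] F [-0.3089 -0.5908  1.0678] w mm 17.983705819316423 gf 2.999957791414829
```

The width reads 18 mm, which is the knob. I'll open, turn another quarter turn in place and grip along y.

Request:
carry_out(increments=[0,0,0,0,0,0,0,0,0,0,0,0,0,0,0,0,0,-0.157,0,0,0,0,0,-0.157,0,0,0,0,0,-0.157,0,0,0,0,0,-0.157,0,0,0,0,0,-0.157,0,0,0,0,0,-0.157,0,0,0,0,0,-0.157,0,0,0,0,0,-0.157,0,0,0,0,0,-0.157,0,0,0,0,0,-0.157,0,0,0,0,0,0], grip=0.4)

```text
clock: 16.38
position: [0.4223, -0.2516, 0.0371]
ee_rot: [3.139, 0.033, -0.001]
force: [0.5, 0.3, -0.6]
width: 0.602
gripper_force: 0.0
```

```bash
python3 - <<'E'
from m import *
goal([422.4,-251.6,35.7],-88.9,0)
E
```

```text
t 16.38 pos [ 422.2661 -251.6127   37.1418] d mm [ 0.1339  0.0127 -1.4418] turn [ 0.0025 -0.0005 -0.0016] F [ 0.5105  0.3207 -0.5611] w mm 55.34717127959817 gf 0.0
```

Request:
carry_out(increments=[0,0,-1,0,0,0,0,0,0,0,0,0,0,0,0,0,0,0,0,0,0,0,0,0,0,0,0,0,0,0,0,0,0,0,0,0], grip=0.85, newtons=20)

```text
clock: 17.12
position: [0.4224, -0.2517, 0.0364]
ee_rot: [3.139, 0.031, 0.001]
force: [-0.5, 0.2, 0.6]
width: 0.187
gripper_force: 20.0
```

Request:
carry_out(increments=[0,0,8,0,0,0,0,0,20,0,0,0,0,0,30,0,0,0,0,0,30,0,0,0,20,0,30,0,0,0,35,0,10,0,0,0,40,0,0,0,0,0,40,0,0,0,0,0,35,0,0,0,0,0,13.5,20,0,0,0,0,0,35,0,0,0,0,0,40,0,0,0,0,0,40,0,0,0,0,0,40,0,0,0,0,0,35,0,0,0,0,0,15,0,0,0,0,0,0,0,0,0,0])

```text
clock: 19.25
position: [0.6055, -0.0258, 0.1644]
ee_rot: [3.139, 0.033, -0.0]
force: [0.2, 0.0, 0.1]
width: 0.186
gripper_force: 20.0
```

```bash
python3 - <<'E'
from m import *
goal([606.2,-26,80],-88.9,0)
E
```

```text
t 19.25 pos [605.5046 -25.766  164.39  ] d mm [  0.6954  -0.234  -84.39  ] turn [ 0.002 -0.    -0.002] F [0.1547 0.0333 0.1289] w mm 17.12518740225041 gf 19.999886581208557
```

Request:
carry_out(increments=[0.3,0,-20,0,0,0,0.3,0,-30,0,0,0,0.1,-0.2,-30,0,0,0,0,0,-14,0,0,0,0,0,0,0,0,0,0,0,0,0,0,0])

```text
clock: 20.0
position: [0.607, -0.0277, 0.0712]
ee_rot: [3.139, 0.029, 0.002]
force: [0.1, -0.3, 0.3]
width: 0.187
gripper_force: 20.0
```

```bash
python3 - <<'E'
from m import *
goal([606.2,-26,47.4],-88.9,0)
s=shot("side","side5")
cv2.imwrite("pics/crop6.png",cv2.resize(s[200:275,255:355],(800,600),interpolation=cv2.INTER_CUBIC))
for y in (0,): print(proj("side",[[.6062,-.026,.011],[.5742,-.026,.0316],[.6382,-.026,.0316],[.6062,.006,.0316]]))
E
```

```text
t 20.0 pos [607.0423 -27.68    71.1826] d mm [ -0.8423   1.68   -23.7826] turn [0.0025 0.0015 0.0004] F [ 0.0693 -0.311   0.3412] w mm 17.15818044723819 gf 19.999923915602267
[[287.7367 252.1418]
 [301.1119 246.1591]
 [273.7406 245.1621]
 [286.0494 255.0636]]
```

View pics/crop6.png

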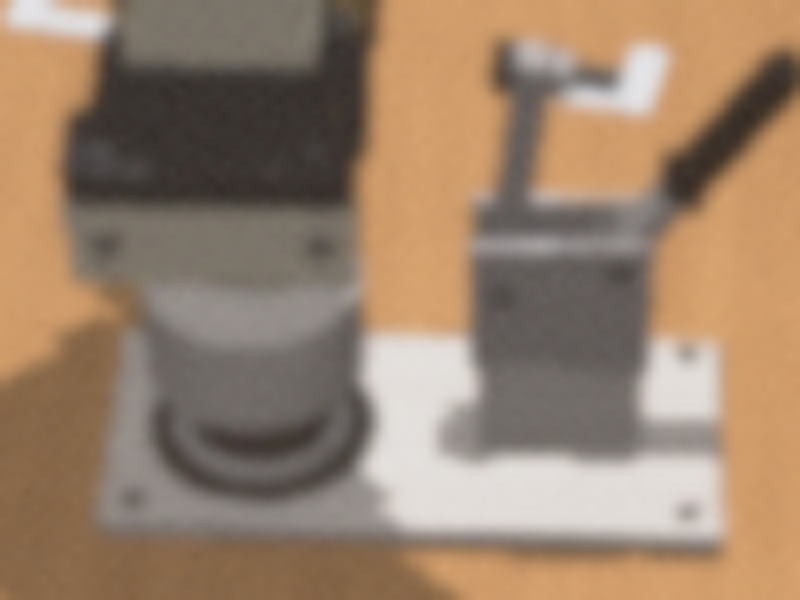

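The cap hangs level, about 1 mm off centre over the dark ring (crop ring centre ≈(262,430), cap ≈(258,400)). That agrees with the tool offset, so I'll correct and go down.

Request:
carry_out(increments=[-0.8,1.7,0,0,0,0,0,0,-5,0,0,0,0,0,-5,0,0,0,0,0,0,0,0,0,0,0,0,0,0,0])

```text
clock: 20.68
position: [0.6057, -0.0253, 0.0603]
ee_rot: [3.139, 0.031, 0.0]
force: [0.1, 0.6, -0.7]
width: 0.187
gripper_force: 20.0
```

```bash
python3 - <<'E'
from m import *
goal([606.2,-26,47.4],-88.9,0)
E
```

```text
t 20.68 pos [605.7226 -25.256   60.3064] d mm [  0.4774  -0.744  -12.9064] turn [ 0.0021  0.0002 -0.0003] F [ 0.0638  0.6111 -0.7189] w mm 17.23169783671889 gf 19.999928312608972
```

Request:
carry_out(increments=[0.4,-0.7,-3,0,0,0,0,0,-2,0,0,0,0,0,-1.5,0,0,0,0,0,-1,0,0,0,0,0,0,0,0,0])

```text
clock: 21.3
position: [0.6061, -0.0259, 0.0528]
ee_rot: [3.139, 0.031, 0.0]
force: [-0.9, -0.2, -1.1]
width: 0.186
gripper_force: 20.0
```

Request:
carry_out(increments=[0,0,-1,0,0,0,0,0,-1,0,0,0,0,0,0,0,0,0])

```text
clock: 21.68
position: [0.6061, -0.0258, 0.0508]
ee_rot: [3.14, 0.031, 0.0]
force: [0.1, 0.5, -1.3]
width: 0.19
gripper_force: 20.0
```

The tool is below 53.4 mm with no force, so the skirt is going round the boss.

Request:
carry_out(increments=[0,0,-1,0,0,0,0,0,-1,0,0,0,0,0,-0.6,0,0,0,0,0,0,0,0,0])

```text
clock: 22.18
position: [0.6061, -0.0259, 0.0482]
ee_rot: [3.139, 0.031, 0.0]
force: [0.4, -0.9, -1.1]
width: 0.184
gripper_force: 20.0
```

Request:
carry_out(increments=[0,0,-0.8,0,0,0,0,0,0,0,0,0])

```text
clock: 22.42
position: [0.6062, -0.0259, 0.0475]
ee_rot: [3.139, 0.031, 0.001]
force: [0.4, 0.3, -0.2]
width: 0.185
gripper_force: 20.0
```

Request:
carry_out(increments=[0,0,-0.8,0,0,0,0,0,0,0,0,0])

```text
clock: 22.68
position: [0.6063, -0.0259, 0.0474]
ee_rot: [3.14, 0.031, 0.001]
force: [-2.8, 2.0, 8.1]
width: 0.186
gripper_force: 20.0
```

Contact comes at 47.4 mm, so the cap is seated. I'll release, rise over the clamp and shut the fingers beside the handle.

Request:
carry_out(increments=[0,0,0.7,0,0,0,0,0,0,0,0,0,0,0,0,0,0,0,0,0,15,0,0,0,0,0,30,0,0,0,0,0,40,0,0,0,0,0,40,0,0,0,0,0,30,0,0,0,-10,0,0,0,0,0,-35,0,0,0,0,0,-40,-1,0,0,0,0,-35,-1.5,0,0,0,0,-8,0,0,0,0,0,0,0,0,0,0,0], grip=0.4)

```text
clock: 24.42
position: [0.478, -0.0279, 0.2025]
ee_rot: [3.141, 0.031, 0.001]
force: [0.5, -0.6, 0.6]
width: 0.603
gripper_force: 0.0
```

Request:
carry_out(increments=[0,0,0,0,0,0,0,0,0,0,0,0,0,0,0,0,0,0,0,0,0,0,0,0], grip=1.0, newtons=15)

```text
clock: 24.92
position: [0.4783, -0.0285, 0.2023]
ee_rot: [3.139, 0.03, 0.0]
force: [0.4, 0.7, 0.2]
width: 0.215
gripper_force: 0.0
```

```bash
python3 - <<'E'
from m import *
goal([477.5,-28.5,152],-88.9,0)
s=shot("side","side6")
for n,f in(("side","pics/side6.png"),):
    im=cv2.imread(f)
    g=cv2.cvtColor(roi(im,268,225,40,45),cv2.COLOR_BGR2GRAY)
cv2.imwrite("pics/crop7.png",cv2.resize(s[165:285,245:405],(800,600),interpolation=cv2.INTER_CUBIC))
c,sn=np.cos(.0192),np.sin(.0192)
W=lambda X,z:[(561.2+X*c)/1e3,(-26.9+X*sn)/1e3,z/1e3]
print(proj("side",[W(-88,136),W(45,64),W(-59,83)])-[245,165])
E
```

```text
t 24.93 pos [478.278  -28.5464 202.3001] d mm [ -0.778    0.0464 -50.3001] turn [ 0.0025  0.0002 -0.0002] F [0.3555 0.6652 0.1791] w mm 19.74490001246678 gf 0.0
[[101.7078  46.4286]
 [ 41.8836  70.1119]
 [ 87.685   64.7786]]
```

View pics/crop7.png

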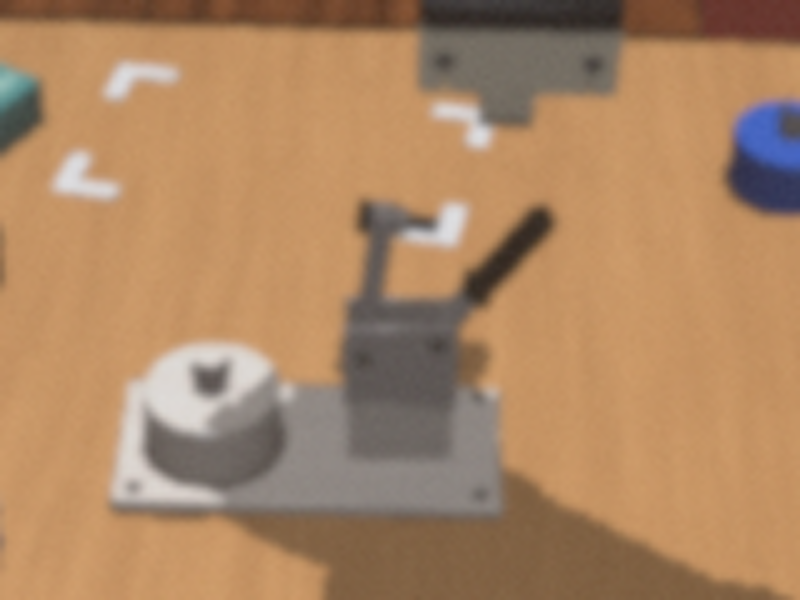

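The cap sits square on the boss at crop (210,420). The predicted grip point (508,232) falls on the handle. Now I'll push it down along its arc.

Request:
carry_out(increments=[2,0,-25,0,0,0,2,0,-25,0,0,0,0.5,0,-8,0,0,0,0,0,-8,0,0,0,-4,0,-3,0,0,0,-4.5,0,-3,0,0,0,-4.3,0,-4,0,0,0,-4.3,0,-4.3,0,0,0,-3.5,0,-5,0,0,0,-3.4,-0.2,-5,0,0,0,-2.3,0,-5.5,0,0,0,-2.3,-0.2,-5.6,0,0,0,-1.5,0,-5.8,0,0,0,0,0,0,0,0,0])

```text
clock: 26.72
position: [0.4522, -0.0288, 0.0948]
ee_rot: [3.139, 0.03, -0.001]
force: [-0.5, 0.8, -0.5]
width: 0.007
gripper_force: 0.0
```

```bash
python3 - <<'E'
from m import *
goal([451.5,-29,86.6],-88.9,0)
E
```

```text
t 26.73 pos [452.1801 -28.8109  94.757 ] d mm [-0.6801 -0.1891 -8.157 ] turn [ 0.0021 -0.0005 -0.0002] F [-0.5003  0.7865 -0.5277] w mm 0.6621582749085344 gf 0.0
```

Request:
carry_out(increments=[-0.3,0,-2.5,0,0,0,-0.3,0,-2.5,0,0,0,0,0,0,0,0,0])

```text
clock: 27.1
position: [0.4519, -0.0288, 0.0901]
ee_rot: [3.139, 0.031, 0.0]
force: [0.3, -0.5, 0.4]
width: 0.004
gripper_force: 0.0
```

Request:
carry_out(increments=[0,0,-1.5,0,0,0,0,0,0,0,0,0])

```text
clock: 27.35
position: [0.452, -0.0287, 0.0886]
ee_rot: [3.139, 0.031, 0.001]
force: [-0.1, 0.1, 0.9]
width: 0.001
gripper_force: 0.0
```

Request:
carry_out(increments=[0,0,-1,0,0,0,0,0,0,0,0,0])

```text
clock: 27.6
position: [0.452, -0.0287, 0.0877]
ee_rot: [3.14, 0.031, 0.001]
force: [-0.7, 0.7, 1.3]
width: 0.009
gripper_force: 0.4
```

Request:
carry_out(increments=[0,0,-0.8,0,0,0,0,0,0,0,0,0])

```text
clock: 27.85
position: [0.452, -0.0288, 0.0872]
ee_rot: [3.14, 0.03, 0.001]
force: [-2.5, 0.8, 10.9]
width: 0.003
gripper_force: 5.5
```

The handle is at its stop: 10.9 N at z=87.2 mm, as computed for the locked position. I'll rise, check, then go over the post.

Request:
carry_out(increments=[0,0,15,0,0,0,0,0,30,0,0,0,0,0,30,0,0,0,0,0,0,0,0,0], grip=0.2)

```text
clock: 28.35
position: [0.4533, -0.0289, 0.1639]
ee_rot: [3.14, 0.031, 0.006]
force: [-0.1, 0.0, -1.2]
width: 0.395
gripper_force: 0.0
```

```bash
python3 - <<'E'
from m import *
goal([519.2,-27.7,41.2],-88.9,0)
s=shot("side","side7")
cv2.imwrite("pics/crop8.png",cv2.resize(s[165:285,245:405],(800,600),interpolation=cv2.INTER_CUBIC))
print(proj("side",[.5192,-.0277,.091])-[245,165])
E
```

```text
t 28.35 pos [453.2944 -28.9451 163.884 ] d mm [  65.9056    1.2451 -122.684 ] turn [ 0.0014  0.0039 -0.0007] F [-0.1272  0.0205 -1.1884] w mm 36.32523484874969 gf 0.0
[[80.2014 61.8734]]
```

View pics/crop8.png

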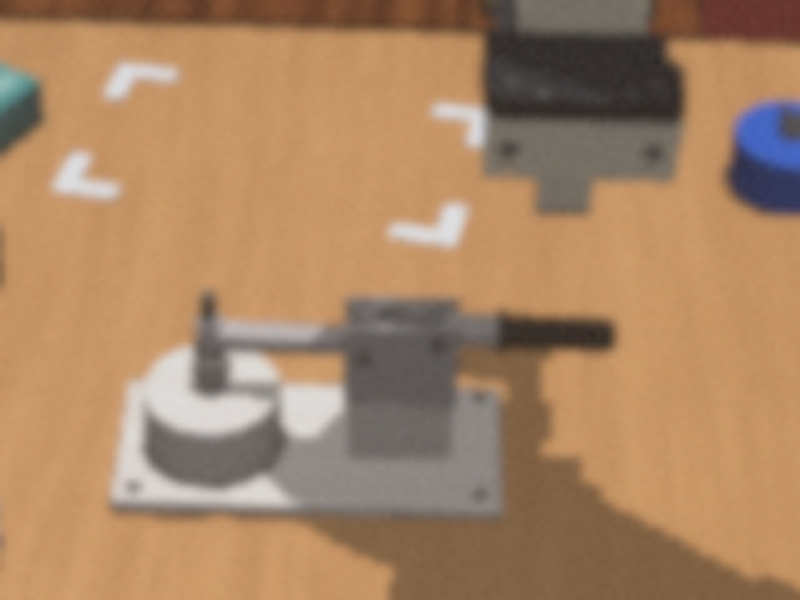

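The clamp is shut: the arm is level, its foot is on the knob at crop (210,380), and the handle is level at (555,332). The predicted post top (401,309) falls on the post. Now I'll grip it.

Request:
carry_out(increments=[20,0.4,0,0,0,0,25,0.4,0,0,0,0,20,0.4,0,0,0,0,0,0,-20,0,0,0,0,0,-30,0,0,0,0,0,-30,0,0,0,0,0,-25,0,0,0,0,0,-14,0,0,0,0,0,0,0,0,0,0,0,0,0,0,0], grip=0.2)

```text
clock: 29.65
position: [0.5173, -0.0278, 0.0435]
ee_rot: [3.139, 0.03, 0.002]
force: [-0.3, -0.1, -1.2]
width: 0.798
gripper_force: 0.0
```

Request:
carry_out(increments=[0,0,0,0,0,0,0,0,0,0,0,0,0,0,0,0,0,0,0,0,0,0,0,0,0,0,0,0,0,0,0,0,0,0,0,0], grip=0.85, newtons=40)

```text
clock: 30.4
position: [0.5169, -0.0275, 0.0429]
ee_rot: [3.14, 0.031, 0.0]
force: [-0.6, -0.1, 0.5]
width: 0.261
gripper_force: 40.0
```

```bash
python3 - <<'E'
from m import *
goal([553.6,-268.8,41.2],-99.7,0)
E
```

```text
t 30.4 pos [516.8825 -27.4621  42.8608] d mm [  36.7175 -241.3379   -1.6608] turn [ 0.0018  0.     -0.1889] F [-0.6149 -0.0717  0.5296] w mm 23.99539114884894 gf 39.99602132476866
```

Request:
carry_out(increments=[1,-6,0,0,0,-0.005,2,-12,0,0,0,-0.01,2,-14,0,0,0,-0.011,2,-14,0,0,0,-0.011,2,-14,0,0,0,-0.011,2,-14,0,0,0,-0.011,2,-14,0,0,0,-0.011,2,-14,0,0,0,-0.011,2,-12,0,0,0,-0.011,1,-6,0,0,0,-0.005,0,0,0,0,0,0])

```text
clock: 31.78
position: [0.5351, -0.1471, 0.0429]
ee_rot: [3.138, -0.121, 0.0]
force: [-0.3, 3.3, 3.2]
width: 0.257
gripper_force: 40.0
```

```bash
python3 - <<'E'
from m import *
goal([551.3,-268.4,42.9],-99.7,0)
E
```

```text
t 31.77 pos [ 535.0845 -147.0979   42.8667] d mm [  16.2155 -121.3021    0.0333] turn [ 0.0009  0.0001 -0.0922] F [-0.3062  3.3244  3.175 ] w mm 23.685523739252034 gf 40.00170908868313
```

Request:
carry_out(increments=[1,-6,0,0,0,-0.005,2,-12,0,0,0,-0.01,2,-14,0,0,0,-0.011,2,-15,0,0,0,-0.011,2,-15,0,0,0,-0.011,2,-15,0,0,0,-0.011,2,-14,0,0,0,-0.011,1.5,-13,0,0,0,-0.01,1,-11,0,0,0,-0.008,0.7,-6,0,0,0,-0.004,0,0,0,0,0,0,0,0,0,0,0,0])

```text
clock: 33.28
position: [0.5514, -0.268, 0.0429]
ee_rot: [3.129, -0.265, 0.0]
force: [1.1, 3.7, 4.0]
width: 0.263
gripper_force: 40.0
```

```bash
python3 - <<'E'
from m import *
goal([551.3,-268.4,42.9],-99.7,0)
E
```

```text
t 33.27 pos [ 551.3899 -268.0481   42.8881] d mm [-0.0899 -0.3519  0.0119] turn [ 0.0014  0.0002 -0.0003] F [1.0591 3.7051 4.0472] w mm 24.1873921984137 gf 40.00038796104491
```

The carrier is in place. I'll release, rise straight up, back away and check.

Request:
carry_out(increments=[0,0,0,0,0,0,0,0,0,0,0,0,0,0,0,0,0,0,0,0,0,0,0,0,0,0,20,0,0,0,0,0,35,0,0,0,0,0,40,0,0,0,0,0,40,0,0,0,-20,20,30,0,0,0,-25,35,20,0,0,0,-25,40,0,0,0,0,-25,40,0,0,0,0,0,40,0,0,0,0,0,40,0,0,0,0,0,0,0,0,0,0], grip=0.2)

```text
clock: 35.15
position: [0.4562, -0.0507, 0.2285]
ee_rot: [3.131, -0.258, 0.0]
force: [0.8, -1.3, 0.4]
width: 0.798
gripper_force: 0.0
```

```bash
python3 - <<'E'
from m import *
goal([400,0,250],-99.7,0)
t=shot("top","top8"); s=shot("side","side8")
a=cv2.cvtColor(roi(t,405,155,90,120),cv2.COLOR_BGR2HSV).astype(int)
for c in cnts((a[...,1]<90)&(a[...,2]>140),(405,155),10):
    for z in(0,.011):
        r=cv2.minAreaRect((onz("top",c,z)[:,:2]*1000).astype(np.float32)); print(z,np.round(r[0],1),np.round(r[1],1),round(r[2],1))
r=lambda im,u,v,w,h:cv2.resize(im[v:v+h,u:u+w],(400,400),interpolation=cv2.INTER_CUBIC)
cv2.imwrite("pics/crop9.png",np.hstack([r(s,245,145,130,130),r(t,390,150,120,120)]))
E
```

```text
t 35.15 pos [456.2199 -50.7242 228.4642] d mm [-56.2199  50.7242  21.5358] turn [ 0.      0.0001 -0.0047] F [ 0.8099 -1.2577  0.3777] w mm 73.45289338746215 gf 0.0
0 [ 494.6 -305.1] [38.2 37.3] 80.4
0.011 [ 492.9 -302.3] [37.8 36.9] 80.4
0 [ 509.4 -218.9] [28.9 37.8] 80.7
0.011 [ 507.6 -216.9] [28.7 37.4] 80.7
0 [ 597.8 -277.7] [ 86.9 183.4] 80.4
0.011 [ 595.1 -275.2] [ 86.1 181.7] 80.4
0 [ 680.  -337.2] [38.2 38.2] 80.1
0.011 [ 676.6 -334. ] [37.9 37.9] 80.1
0 [ 695.5 -246.4] [38.2 38.4] 80.1
0.011 [ 691.9 -244.1] [37.9 38. ] 80.1
```

View pics/crop9.png

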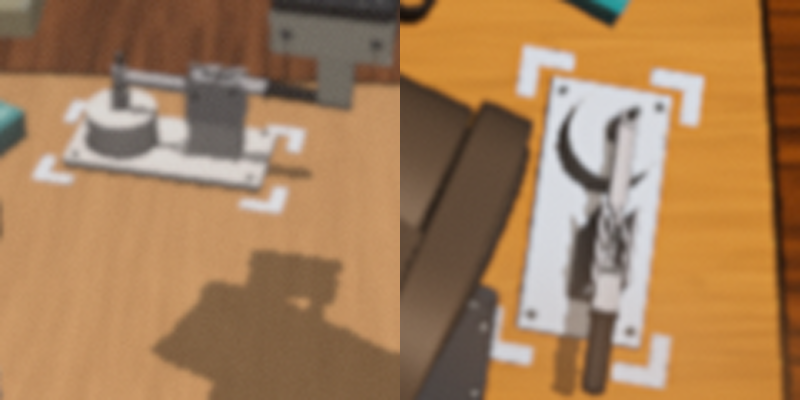

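The plate's middle measures (595.1, -275.2) at 80.4°, against the marks at (595.0, -275.9) and about 80.3°. The pictures show the plate inside all four corners with the clamp shut, the handle toward the robot, and the gripper clear. I'm handing in.

```bash
python3 -c "
from cell import arm
print(arm.sign_off())"
```

```text
the job is handed in; nothing more can be done
None
```

The large mount is in the nest, capped and clamped, and the carrier lies about 1 mm from the centre of the tape corners with the handle toward the robot; the job was handed in at about 35 s of the 72 s allowed, and no verdict was returned.

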